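Fetch the hemmed-in specimen pot for weighing

ROBOT

A 7-joint arm with a two-finger parallel gripper is mounted at the origin on the work surface. World frame = base frame: x ahead of the robot, y to its left, z up, the work surface at z = 0. Lengths are in m, angles in rad, forces in N, time in s.
With the tool pointing down it reaches from about 0.4 to 0.875 m from the base axis. Payload 19.3 kg.
Tool frame: the origin (TCP) lies midway between the tips of the shut fingers; the grasp point (between the pads) lies 19 mm behind it; z points along the fingers, y is the line along which they close (so a half turn about z gives the same grasp; the last joint's range is limited). The gripper opens to 85 mm and grips with 20 to 120 N. Pads are 22 mm wide; open, the fingers measure 114 mm over their backs; the gripper's body (76 mm by 85 mm) begins 54 mm behind the grasp point. The pads swing forward as they close: fully open they stand 13 mm farther back than shut.
Start: joints at [-1.326, 0.521, -0.036, 1.599, 0.021, 1.021, -0.113], TCP at [0.194, 0.594, 0.231] pointing down, gripper open.
Joint ranges: [-2.91, 2.91], [-0.3, 2.13], [-1.5, 1.42], [0.17, 2.43], [-1.26, 4.41], [0.16, 1.93], [-2.52, 2.52]. Speed limits (rad/s): [1.89, 1.89, 2.39, 2.39, 3.01, 3.01, 3.01].

INTERFACE

Orientations are given as [roll, pitch, yaw] about the fixed x, y, z axes, in that order (R = Rz(yaw) Ry(pitch) Rx(roll)).
In Python, from workcell import * gives the robot as it stands. The module is installed in compiled form; this text tells all that it offers.
- The arm moves only by the tool play_rows, never from a script. Its argument "deltas" is a list of rows, each a list of 7 numbers: the shift along the tool's x, y, z in units of 500 mm (1.0 is 500 mm), then the turn, a rotation vector about the tool's x, y, z in units of 120 degrees (1.0 is 120 degrees), then the closure, from 0 (fully open) to 1 (shut). A call has 1 to 10 rows; each row is the pose to reach, as a shift and turn from the pose commanded when the call began, along the tool's axes at that moment; what a row does not reach only later rows make up. A row lasts 1/10 s, in which the tool goes at most 50 mm and 8.59 degrees, less where a joint would pass 70% of its speed; a pose out of reach is approached as far as the arm can. A call with a number of a shift or a turn outside -1 to 1 is refused whole. A call with a gripper value outside its range is refused whole. The fingers move at their own pace and stop on an object; "newtons" is the grip in N (left out, the last holds). Time passes only in rows, so rows that repeat a pose let the fingers close. It gives the time, the measured TCP pose, the force, the opening and the grip force at its end, in the units of the state.
- observe(): the state, without advancing time (a new reading comes with each control period).
- grab_frame(name): name is "scene" or "top" or "wrist"; returns the picture (420x560x3 uint8, red, green, blue); there is no depth.
- get_calibration(name): a dict with "fovy" (degrees; the focal length in pixels is half the picture's height over the tangent of half this angle, whatever the lens; pixels are square), "cx", "cy" (the principal point, pixels), "xyz" and "rotation" of the camera in the world. Camera axes: x right, y down, z forward; pixel columns grow to the right and rows downward; lengths in m; the calibration is good to about 2 mm. The wrist camera is an equidistant fisheye: a pixel r from the principal point sees the ray r / f radians off the axis. A picture is of the moment at which its call begins: read the wrist's pose just before it. get_calibration takes no time and is no camera call; for the wrist camera it gives the pose at the moment of the call.
- job_done(): hands the job in; it is judged then, once.
The state is a dict: "clock": time; "qpos": joint angles; "qd": joint speeds; "joint_efforts": joint torques, N m; "position": TCP position; "tool_rot": TCP orientation; "force": force on the tool from outside, world axes, zero at the start; "moment": the same for the moment, N m; "grip_width": finger opening in m; "finger_force": force on a finger pad.
Only numpy, scipy, OpenCV 4.12 (cv2) and the standard library are available. Lean on these libraries where they do the work, as an engineer would, in place of code of your own. Each camera call takes 0.05 s, during which the arm holds its last target. There are 200 camera calls.

TASK

The little specimen pot in the grey sample tray is hemmed in by three tall containers (round jar, square bottle, amber bottle): first stand all three upright in the steel side tray, then set the pot upright in the middle of the balance pan for weighing. Then put each of the three back upright in the sample tray on the very spot where it stood before. Never tip any of them over, and leave the white tub and the beaker in the sample tray where they are.

Things in the scene. Friction and masses are not known exactly. Their poses are not given: they have to be found in the camera images.
- pot: small round specimen pot, pale translucent plastic with a white ribbed screw lid, 48 mm across the lid (the topmost 14 mm), 45 mm across the body, 44 mm tall, about 70 g, the lowest thing in the sample tray (lower than its rim). Stands between the three tall containers with about 6 to 13 mm free to each; grip it across the lid once they are gone. Origin: centre of its underside; z up along its axis.
- round_jar: tall round jar, pale translucent plastic with a paper label and a wide white lid, body 53 mm across, lid 56 mm across from 75 mm up to its full height of 95 mm, about 170 g. Origin: centre of its underside; z up. One of the three around the pot.
- square_bottle: tall white plastic bottle, square body 50 by 50 mm with upright flat sides up to 88 mm, then a sloping shoulder and a grey round cap 33 mm across, full height 108 mm, about 160 g. Origin: centre of its underside; z up, x and y square to its flat sides. One of the three around the pot.
- amber_bottle: tall round amber glass bottle, body 48 mm across up to 78 mm, then a sloping shoulder and a black cap 30 mm across, full height 105 mm, about 190 g. Origin: centre of its underside; z up. One of the three around the pot.
- sample_tray: fixed grey plastic tray 270 (x) by 350 (y) by 50 mm high with upright 5 mm walls, floor 5 mm thick; holds the pot, the three tall containers about 58 mm from the pot's centre (on two opposite sides of it and on the side towards the robot), and the tub and beaker near the two corners nearest the robot. Origin: centre of its underside, z up.
- side_tray: fixed empty shallow steel tray 210 (x) by 230 (y) by 22 mm high with 4 mm walls, floor 4 mm thick, the side area for the three tall containers; to the robot's left or right. Origin: centre of its underside, z up.
- balance: fixed white top-loading balance, a case 235 by 200 by 48 mm high with a display on the side towards the robot and a round steel pan 130 mm across whose flat top is 62 mm above the bench; to the robot's left or right, on the other side from the side tray. Origin: on the bench right below the centre of the pan, z up.
- white_tub: bystander: white tub with a white lid bearing a grey disc, 74 mm across, 68 mm tall, in a robot-side corner of the sample tray; leave it alone. Origin: centre of its underside.
- beaker: bystander: empty open glass beaker, 66 mm across, 72 mm tall, in the other robot-side corner of the sample tray; leave it alone. Origin: centre of its underside.
Not all that is in view belongs to the job. Leave any turquoise look-alike of the round_jar alone.

How it is judged:
By the outcome, as a careful person would: the job done as asked, in the order asked, and still so for the second after the job is handed in, with the robot touching nothing.
It also fails if it takes over 141 s, if anything falls off the work surface, if the arm or the gripper's body presses on something with over 40 N, if the wrist force passes 120 N, or if a joint passes its speed limit or range.

## Working session

There is one attempt and no reset: what is moved stays moved. The work goes in short steps, Python scripts to look and compute and a tool call to move; the robot and the scene stay as the last step left them, time stands still between calls to the robot, and variables do not carry over. Pictures are saved under pics/ and viewed, at most 14 in all, crops included, and the job is handed in when it is done.

Besides the shell and the picture viewer there is one more tool, called in YAML: its name, and indented under it one key for each argument. play_rows: Moves the arm, as the interface text tells. Its arguments: {"type":"object","properties":{"deltas":{"type":"array"},"newtons":{"type":"number"}},"required":["deltas"]}

```bash
mkdir -p pics
python3 - <<'E'
from workcell import *
import cv2,json
s=observe();print({k:s[k] for k in('clock','position','tool_rot','grip_width','force')})
for n in('scene','top','wrist'):
    c=get_calibration(n);print(n,c)
    cv2.imwrite(f'pics/{n}0.png',grab_frame(n)[:,:,::-1])
E
```

```text
{'clock': 0.0, 'position': array([0.19345953, 0.59396866, 0.23074196]), 'tool_rot': array([-3.14052158e+00,  8.40633752e-05,  2.82678646e+00]), 'grip_width': 0.08528477843552422, 'force': array([ 0.57695664, -0.03221496,  0.15457502])}
scene {'fovy': 55.90627194834808, 'cx': 274.68927909167917, 'cy': 211.11775850038316, 'xyz': array([1.36172063, 0.46376181, 0.64944108]), 'rotation': array([-2.15466241, -0.02172024,  2.03007968])}
top {'fovy': 56.262700638688656, 'cx': 273.79534716227914, 'cy': 212.0377510560237, 'xyz': array([0.35615076, 0.06623321, 0.95095456]), 'rotation': array([-2.95745765,  0.02418049, -1.57289668])}
wrist {'fovy': 65.70646984690485, 'cx': 284.7455744291563, 'cy': 207.40562101377, 'xyz': array([0.13129437, 0.61585809, 0.37302349]), 'rotation': array([2.87580604e+00, 9.48120862e-04, 1.25534948e+00])}
```

View pics/top0.png

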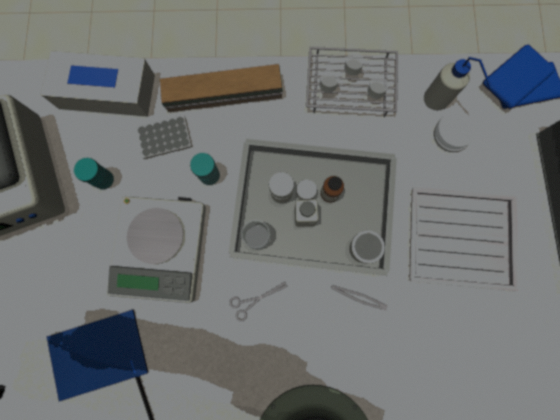

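View pics/scene0.png

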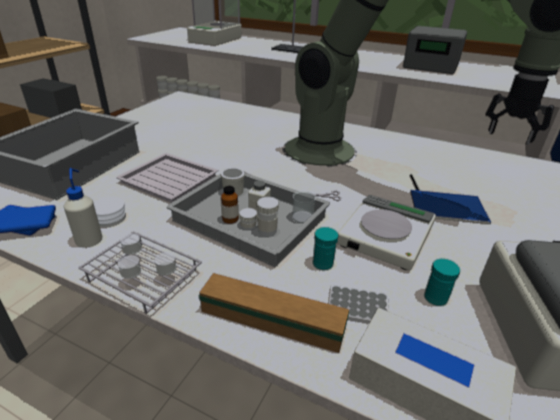

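The top view shows the balance on the left at (155,235), the side tray on the right at (463,237) and the sample tray in the middle.

What could be taken for each item:
- **Jar:** the white lid at (282,187) fits. The turquoise look-alikes at (205,168) and (93,172), and the tub at (368,247), do not.
- **Pot:** the low lid at (306,189) fits. The rack vials at (330,85), (355,67) and (377,90) do not.
- **Square bottle:** (306,210).
- **Amber bottle:** (333,187).
- **Beaker:** (257,235), to be left alone.

Next I check this in a close crop.

```bash
cat > h.py <<'E'
import numpy as np,cv2
from scipy.spatial.transform import Rotation as R
from workcell import *
def cal(n): return get_calibration(n)
def ray(c,u,v,fish=False):
    f=210/np.tan(np.radians(c['fovy']/2)); d=np.array([u-c['cx'],v-c['cy']])/f
    if fish:
        r=np.hypot(*d); d=np.array([*(d*(np.sin(r)/max(r,1e-9))),np.cos(r)])
    else: d=np.array([*d,1.])
    return R.from_euler('xyz',c['rotation']).as_matrix()@d
def on(c,u,v,z,fish=False):
    d=ray(c,u,v,fish);o=np.array(c['xyz']);return (o+d*(z-o[2])/d[2])[:2].round(4)
def pix(c,p,fish=True):
    q=R.from_euler('xyz',c['rotation']).as_matrix().T@(np.array(p)-c['xyz'])
    f=210/np.tan(np.radians(c['fovy']/2))
    if fish:
        r=np.hypot(q[0],q[1]);t=np.arctan2(r,q[2]);return np.array([c['cx'],c['cy']])+f*t*q[:2]/max(r,1e-9)
    return np.array([c['cx'],c['cy']])+f*q[:2]/q[2]
def dl(p,yaw=None):
    "deltas in units to world TCP p (tool down)"
    s=observe();M=R.from_euler('xyz',s['tool_rot']).as_matrix()
    return (M.T@(np.array(p)-s['position'])/.5).round(3)
E
python3 - <<'E'
from h import *
c=cal('top')
P={'jar':(282,185,.1),'pot':(306,188,.049),'sq':(307,208,.113),'amb':(335,184,.11),
'tray_TL':(244,143,.05),'tray_TR':(395,152,.05),'tray_BL':(232,263,.05),'tray_BR':(387,272,.05),
'side_TL':(415,190,.022),'side_TR':(512,195,.022),'side_BL':(411,281,.022),'side_BR':(513,288,.022),'pan':(155,235,.062)}
for k,(u,v,z) in P.items(): print(k,on(c,u,v,z))
im=cv2.imread('pics/top0.png')[130:280,225:400]
cv2.imwrite('pics/crop0.png',cv2.resize(im,None,fx=4,fy=4,interpolation=cv2.INTER_CUBIC))
E
```

```text
jar [0.576 0.068]
pot [0.5814 0.0116]
sq [0.5207 0.0141]
amb [ 0.5747 -0.0485]
tray_TL [0.6943 0.1594]
tray_TR [ 0.6677 -0.2016]
tray_BL [0.4062 0.1834]
tray_BR [ 0.3849 -0.1673]
side_TL [ 0.581  -0.2522]
side_TR [ 0.5669 -0.4812]
side_BL [ 0.3651 -0.2285]
side_BR [ 0.3487 -0.4591]
pan [0.47   0.3602]
```

View pics/crop0.png

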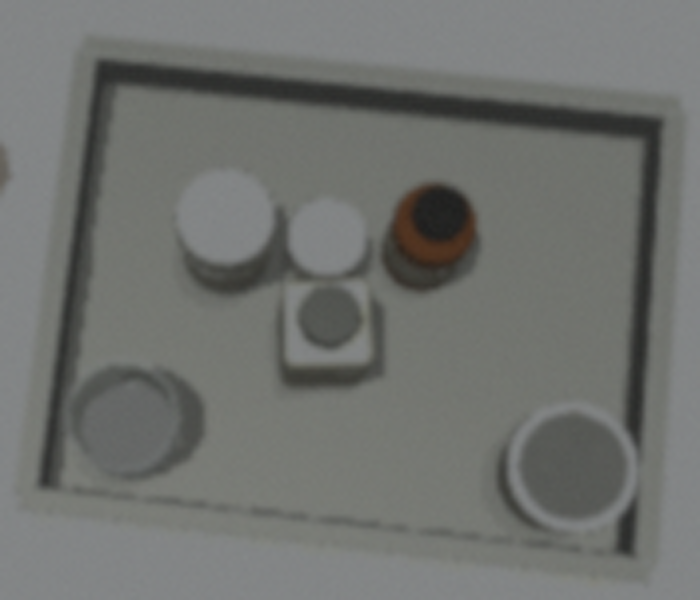

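Crop: jar lid at top px (281.5,184), pot (306.8,189), square-bottle cap (307.8,209) with its sides nearly square to the world, amber cap (335,183). These match the descriptions. Now I move above the square bottle.

Run:
```python
from h import *
print(dl([.50,.012,.25]))
M=R.from_euler('xyz',observe()['tool_rot'])
print((M.inv()*R.from_euler('xyz',[np.pi,0,np.pi])).as_rotvec()/np.radians(120))
```

```text
[-0.943 -0.917 -0.037]
[-3.97607759e-04 -2.95424527e-05 -1.50290514e-01]
```

play_rows:
  deltas:
    - [-0.943, -0.917, -0.037, 0, 0, -0.15, 0]
    - [-0.943, -0.917, -0.037, 0, 0, -0.15, 0]
    - [-0.943, -0.917, -0.037, 0, 0, -0.15, 0]
    - [-0.943, -0.917, -0.037, 0, 0, -0.15, 0]
    - [-0.943, -0.917, -0.037, 0, 0, -0.15, 0]
    - [-0.943, -0.917, -0.037, 0, 0, -0.15, 0]
    - [-0.943, -0.917, -0.037, 0, 0, -0.15, 0]
    - [-0.943, -0.917, -0.037, 0, 0, -0.15, 0]
    - [-0.943, -0.917, -0.037, 0, 0, -0.15, 0]
    - [-0.943, -0.917, -0.037, 0, 0, -0.15, 0]
  newtons: 40

```text
clock: 1.15
position: [0.4269, 0.15, 0.2456]
tool_rot: [3.141, 0.0, 3.141]
force: [0.3, 0.5, -0.4]
grip_width: 0.0853
finger_force: 0.0
```

play_rows:
  deltas:
    - [-0.146, -0.276, 0, 0, 0, 0, 0]
    - [-0.146, -0.276, 0, 0, 0, 0, 0]
    - [-0.146, -0.276, 0, 0, 0, 0, 0]
    - [-0.146, -0.276, 0, 0, 0, 0, 0]
    - [-0.146, -0.276, 0, 0, 0, 0, 0]
    - [-0.146, -0.276, 0, 0, 0, 0, 0]

```text
clock: 1.75
position: [0.4988, 0.0149, 0.2452]
tool_rot: [3.141, -0.001, -3.141]
force: [-0.6, 1.0, -0.9]
grip_width: 0.0857
finger_force: 0.0
```

Run:
```python
from h import *
s=observe();print(s['position'],s['tool_rot'],s['qd'].round(3))
c=cal('wrist');im=grab_frame('wrist');cv2.imwrite('pics/w1.png',im[:,:,::-1])
for k,p in {'jar':(.576,.068,.1),'sq':(.5207,.0141,.113),'amb':(.5747,-.0485,.11),'pot':(.58,.0116,.049)}.items(): print(k,pix(c,p).round(1))
```

```text
[0.49882124 0.01494616 0.2451916 ] [ 3.14121277e+00 -5.58204007e-04 -3.14139853e+00] [-0.018 -0.007 -0.005  0.005  0.     0.     0.001]
jar [337.3 270.3]
sq [282.5 221.3]
amb [217.8 273.4]
pot [280.8 254.1]
```

View pics/w1.png

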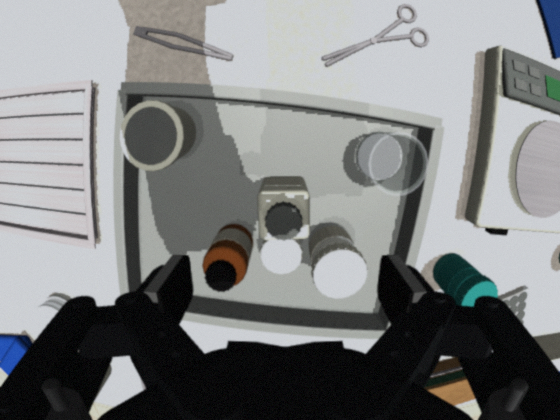

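The wrist view shows the square-bottle cap at (283,220), the jar lid at (340,272), the amber cap at (220,275) and the pot lid at (281,255). This agrees with the top view.

Run:
```python
from h import *
c=cal('wrist');t=cal('top')
im=cv2.imread('pics/w1.png')
def cen(m,box):
    x0,y0,x1,y1=box;k=np.zeros_like(m);k[y0:y1,x0:x1]=m[y0:y1,x0:x1]
    cs=max(cv2.findContours(k,0,2)[0],key=cv2.contourArea);return cv2.minEnclosingCircle(cs)
g=im.max(2)
A=cen((g<45).astype('uint8'),(195,255,240,297));S=cen(((g<110)).astype('uint8'),(262,200,305,236))
J=cen((g>200).astype('uint8'),(305,235,375,305));P=cen((g>200).astype('uint8'),(255,236,305,280))
for n,q,z,tp in(('amb',A,.11,(335,183)),('sq',S,.113,(307.75,209)),('jar',J,.1,(281.5,184.25)),('pot',P,.049,(306.75,189))):
    print(n,np.round(q[0],1),round(q[1],1),on(c,*q[0],z,True),on(t,*tp,z))
# sample tray + side tray corners by wrist
for u,v,z in((95,82,.022),(93,246,.022),(121,84,.05),(442,122,.05)): print(on(c,u,v,z,True))
for uv in((260,181),(308,181),(259,238),(308,238)): print(on(c,*uv,.093,True))
```

```text
amb [220.5 275.1] 15.3 [ 0.5765 -0.0456] [ 0.577  -0.0486]
sq [283.3 219.9] 19.4 [0.5194 0.0152] [0.5185 0.0125]
jar [340.2 274.7] 26.3 [0.5809 0.0717] [0.5777 0.0691]
pot [280.5 252.3] 21.1 [0.5779 0.0117] [0.579  0.0099]
[ 0.3711 -0.2196]
[ 0.588 -0.248]
[ 0.3829 -0.1657]
[0.4267 0.1911]
[ 0.4882 -0.0064]
[0.4882 0.0379]
[ 0.5441 -0.0084]
[0.5441 0.039 ]
```

play_rows:
  deltas:
    - [-0.04, 0, 0.15, 0, 0, 0, 0]
    - [-0.04, 0, 0.3, 0, 0, 0, 0]
    - [-0.04, 0, 0.35, 0, 0, 0, 0]
    - [-0.04, 0, 0.386, 0, 0, 0, 0]
    - [-0.04, 0, 0.386, 0, 0, 0, 0]
    - [-0.04, 0, 0.386, 0, 0, 0, 0]
    - [-0.04, 0, 0.386, 0, 0, 0, 0]
    - [-0.04, 0, 0.386, 0, 0, 0, 0]

```text
clock: 2.6
position: [0.5205, 0.0143, 0.0547]
tool_rot: [3.141, 0.004, 3.141]
force: [0.2, 0.7, 0.7]
grip_width: 0.0853
finger_force: 0.0
```

play_rows:
  deltas:
    - [0, 0, 0, 0, 0, 0, 0.3]
    - [0, 0, 0, 0, 0, 0, 0.6]
    - [0, 0, 0, 0, 0, 0, 0.8]
    - [0, 0, 0, 0, 0, 0, 0.8]
    - [0, 0, 0, 0, 0, 0, 0.8]
    - [0, 0, 0, 0, 0, 0, 0.8]
    - [0, 0, 0, 0, 0, 0, 0.8]
  newtons: 40

```text
clock: 3.3
position: [0.5195, 0.014, 0.0531]
tool_rot: [3.141, 0.001, 3.141]
force: [-3.4, -0.8, 13.0]
grip_width: 0.0499
finger_force: 39.1
```

play_rows:
  deltas:
    - [0, 0, -0.05, 0, 0, 0, 0.8]
    - [0, 0, -0.14, 0, 0, 0, 0.8]
    - [0, 0, -0.24, 0, 0, 0, 0.8]
    - [0, 0, -0.27, 0, 0, 0, 0.8]
    - [0.03, -0.09, -0.27, 0, 0, 0, 0.8]
    - [0.06, -0.18, -0.27, 0, 0, 0, 0.8]
    - [0.09, -0.27, -0.27, 0, 0, 0, 0.8]
    - [0.12, -0.36, -0.27, 0, 0, 0, 0.8]
    - [0.15, -0.45, -0.27, 0, 0, 0, 0.8]
    - [0.18, -0.54, -0.27, 0, 0, 0, 0.8]

```text
clock: 4.3
position: [0.4281, -0.2576, 0.1876]
tool_rot: [3.142, 0.0, 3.141]
force: [1.1, -1.0, -1.5]
grip_width: 0.0496
finger_force: 42.9
```

play_rows:
  deltas:
    - [0.02, -0.07, 0, 0, 0, 0, 0.8]
    - [0.04, -0.128, 0.03, 0, 0, 0, 0.8]
    - [0.04, -0.128, 0.11, 0, 0, 0, 0.8]
    - [0.04, -0.128, 0.19, 0, 0, 0, 0.8]
    - [0.04, -0.128, 0.24, 0, 0, 0, 0.8]
    - [0.04, -0.128, 0.26, 0, 0, 0, 0.8]
    - [0.04, -0.128, 0.27, 0, 0, 0, 0.8]
    - [0.04, -0.128, 0.27, 0, 0, 0, 0.8]

```text
clock: 5.1
position: [0.4093, -0.3203, 0.053]
tool_rot: [-3.141, 0.001, 3.141]
force: [-0.2, -0.2, -0.8]
grip_width: 0.0495
finger_force: 41.9
```

Run:
```python
from h import *
cv2.imwrite('pics/s2.png',cv2.resize(grab_frame('scene')[110:290,80:340,::-1],None,fx=3,fy=3))
s=observe();print(s['position'],s['force'])
```

```text
[ 0.40947132 -0.32037355  0.05330419] [ 0.50157928  0.32469982 -0.72829647]
```

View pics/s2.png

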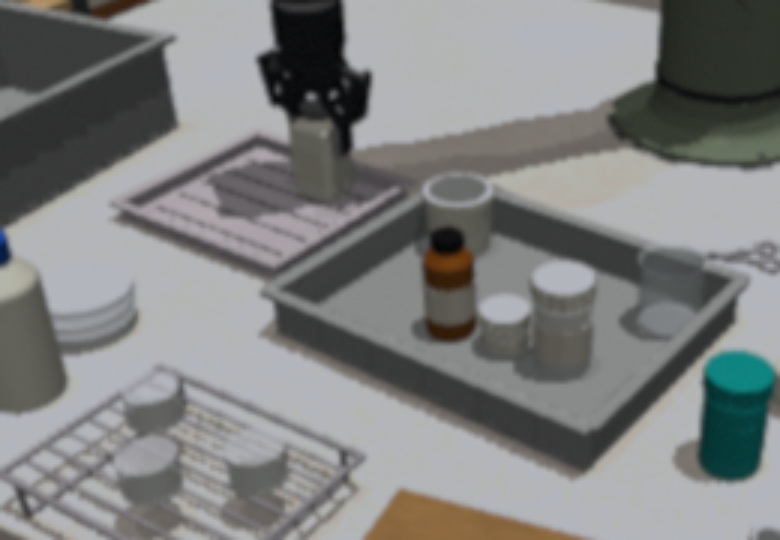

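The bottle is upright in the side tray at crop (318,160), with the other two and the pot undisturbed. Release it.

play_rows:
  deltas:
    - [0, 0, 0.002, 0, 0, 0, 0.7]
    - [0, 0, 0.002, 0, 0, 0, 0.3]
    - [0, 0, 0.002, 0, 0, 0, 0]
    - [0, 0, 0.002, 0, 0, 0, 0]
    - [0, 0, 0.002, 0, 0, 0, 0]
    - [0, 0, -0.06, 0, 0, 0, 0]
    - [0, 0, -0.15, 0, 0, 0, 0]
    - [0, 0, -0.25, 0, 0, 0, 0]
    - [-0.03, 0.05, -0.28, 0, 0, 0, 0]
    - [-0.08, 0.13, -0.28, 0, 0, 0, 0]

```text
clock: 6.15
position: [0.4494, -0.2569, 0.1953]
tool_rot: [-3.139, 0.004, 3.136]
force: [1.1, -0.0, -1.4]
grip_width: 0.0855
finger_force: 0.0
```

play_rows:
  deltas:
    - [-0.05, 0.09, 0, 0, 0, 0, 0]
    - [-0.1, 0.17, 0, 0, 0, 0, 0]
    - [-0.15, 0.25, 0, 0, 0, 0, 0]
    - [-0.2, 0.33, 0, 0, 0, 0, 0]
    - [-0.255, 0.416, 0, 0, 0, 0, 0]
    - [-0.255, 0.416, 0, 0, 0, 0, 0]
    - [-0.255, 0.416, 0.08, 0, 0, 0, 0]
    - [-0.255, 0.416, 0.16, 0, 0, 0, 0]
    - [-0.255, 0.416, 0.2, 0, 0, 0, 0]
    - [-0.255, 0.416, 0.2, 0, 0, 0, 0]

```text
clock: 7.15
position: [0.575, -0.047, 0.0898]
tool_rot: [-3.141, -0.005, 3.141]
force: [-0.1, -0.1, 0.2]
grip_width: 0.0853
finger_force: 0.0
```

play_rows:
  deltas:
    - [-0.002, 0, 0.05, 0, 0, 0, 0]
    - [-0.002, 0, 0.08, 0, 0, 0, 0]
    - [-0.002, 0, 0.08, 0, 0, 0, 0]
    - [-0.002, 0, 0.08, 0, 0, 0, 0.3]
    - [-0.002, 0, 0.08, 0, 0, 0, 0.5]
    - [-0.002, 0, 0.08, 0, 0, 0, 0.8]
    - [-0.002, 0, 0.08, 0, 0, 0, 0.8]
    - [-0.002, 0, 0.08, 0, 0, 0, 0.8]
    - [-0.002, 0, 0.08, 0, 0, 0, 0.8]
    - [-0.002, 0, 0.08, 0, 0, 0, 0.8]

```text
clock: 8.15
position: [0.5784, -0.0474, 0.0535]
tool_rot: [-3.141, 0.002, 3.141]
force: [-0.6, -0.6, 7.7]
grip_width: 0.0467
finger_force: 40.0
```

play_rows:
  deltas:
    - [0, 0, -0.02, 0, 0, 0, 0.8]
    - [0, 0, -0.04, 0, 0, 0, 0.8]
    - [0, 0, -0.04, 0, 0, 0, 0.8]

```text
clock: 8.45
position: [0.5786, -0.0471, 0.0743]
tool_rot: [3.142, 0.002, 3.141]
force: [0.4, -0.5, -1.0]
grip_width: 0.0468
finger_force: 41.9
```

Run:
```python
from h import *
cv2.imwrite('pics/w3.png',cv2.resize(grab_frame('wrist')[150:400,130:430,::-1],None,fx=2,fy=2))
s=observe();print(s['position'],s['force'],s['grip_width'])
c=cal('wrist');p=s['position'];print((pix(c,[p[0],p[1],.13])-[130,150])*2)
```

```text
[ 0.57823776 -0.04705855  0.07346502] [ 0.11571219  0.25291597 -2.37012925] 0.046917566312407656
[302.28199734 366.62038036]
```

View pics/w3.png

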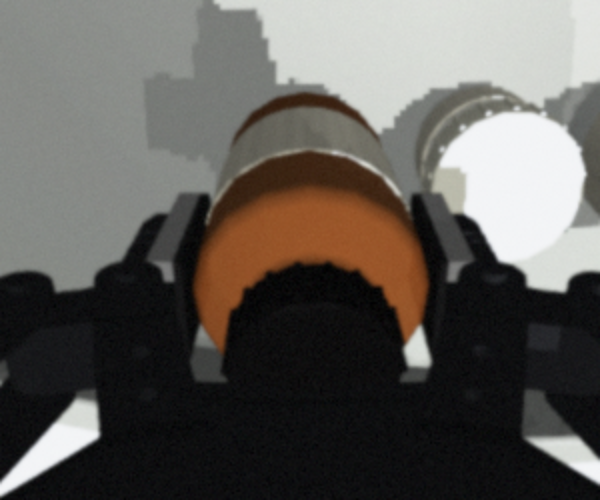

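The wrist crop shows the amber bottle held squarely at its widest, upright and lifted. Carry it to the side tray.

play_rows:
  deltas:
    - [0, 0, -0.1, 0, 0, 0, 0.8]
    - [0, -0.04, -0.18, 0, 0, 0, 0.8]
    - [0.03, -0.12, -0.22, 0, 0, 0, 0.8]
    - [0.06, -0.21, -0.22, 0, 0, 0, 0.8]
    - [0.09, -0.3, -0.22, 0, 0, 0, 0.8]
    - [0.12, -0.39, -0.22, 0, 0, 0, 0.8]
    - [0.15, -0.48, -0.22, 0, 0, 0, 0.8]
    - [0.18, -0.57, -0.22, 0, 0, 0, 0.8]
    - [0.21, -0.65, -0.22, 0, 0, 0, 0.8]
    - [0.227, -0.706, -0.22, 0, 0, 0, 0.8]

```text
clock: 9.5
position: [0.4619, -0.403, 0.1823]
tool_rot: [-3.141, -0.001, 3.138]
force: [0.1, 1.2, -2.0]
grip_width: 0.0463
finger_force: 43.0
```

play_rows:
  deltas:
    - [0, 0, 0.04, 0, 0, 0, 0.8]
    - [0, 0, 0.12, 0, 0, 0, 0.8]
    - [0, 0, 0.2, 0, 0, 0, 0.8]
    - [0, 0, 0.24, 0, 0, 0, 0.8]
    - [0, 0, 0.255, 0, 0, 0, 0.8]
    - [0, 0, 0.26, 0, 0, 0, 0.8]
    - [0, 0, 0.26, 0, 0, 0, 0.8]

```text
clock: 10.2
position: [0.4642, -0.4003, 0.053]
tool_rot: [-3.141, 0.001, 3.141]
force: [0.7, 0.3, -2.6]
grip_width: 0.0467
finger_force: 41.7
```

play_rows:
  deltas:
    - [0, 0, 0.002, 0, 0, 0, 0.7]
    - [0, 0, 0.002, 0, 0, 0, 0.3]
    - [0, 0, 0.002, 0, 0, 0, 0]
    - [0, 0, 0.002, 0, 0, 0, 0]
    - [0, 0, 0.002, 0, 0, 0, 0]
    - [0, 0, -0.06, 0, 0, 0, 0]
    - [0, 0, -0.15, 0, 0, 0, 0]
    - [0, 0, -0.25, 0, 0, 0, 0]
    - [0, 0.05, -0.28, 0, 0, 0, 0]
    - [-0.02, 0.14, -0.28, 0, 0, 0, 0]

```text
clock: 11.2
position: [0.4736, -0.3327, 0.1953]
tool_rot: [-3.138, 0.004, 3.136]
force: [2.8, 0.8, -0.9]
grip_width: 0.0853
finger_force: 0.0
```

play_rows:
  deltas:
    - [-0.03, 0.09, 0, 0, 0, 0, 0]
    - [-0.06, 0.18, 0, 0, 0, 0, 0]
    - [-0.09, 0.27, 0, 0, 0, 0, 0]
    - [-0.12, 0.36, 0, 0, 0, 0, 0]
    - [-0.15, 0.45, 0, 0, 0, 0, 0]
    - [-0.17, 0.54, 0, 0, 0, 0, 0]
    - [-0.19, 0.63, 0, 0, 0, 0, 0]
    - [-0.209, 0.72, 0, 0, 0, 0, 0]
    - [-0.209, 0.8, 0, 0, 0, 0, 0]
    - [-0.209, 0.8, 0, 0, 0, 0, 0]

```text
clock: 12.2
position: [0.5785, 0.0763, 0.1921]
tool_rot: [3.139, -0.0, -3.135]
force: [0.0, -0.4, 0.4]
grip_width: 0.0854
finger_force: 0.0
```

Run:
```python
from h import *
t=cal('top');s=observe();print(s['position'],s['force'])
im=grab_frame('top')[:,:,::-1]
cv2.imwrite('pics/t4.png',cv2.resize(im[130:300,225:525],None,fx=2.6,fy=2.6))
```

```text
[0.57847502 0.07628716 0.19208538] [ 0.04945326 -0.36471462  0.44403579]
```

View pics/t4.png

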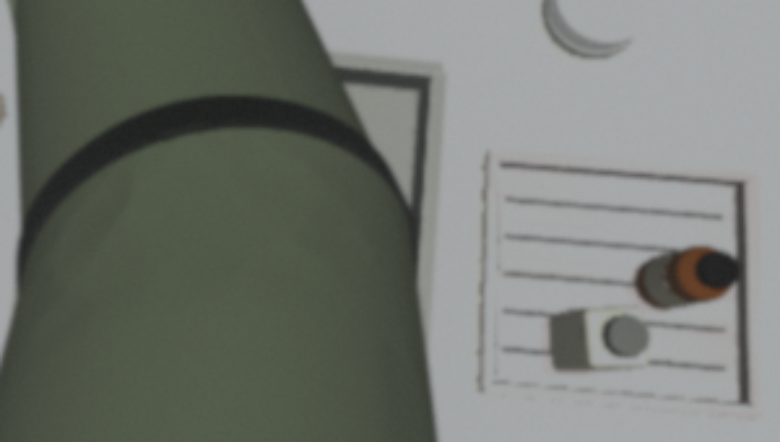

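Square and amber bottles are both standing in the side tray, at crop (620,335) and (712,270). Now I descend onto the jar lid.

play_rows:
  deltas:
    - [0, 0, 0.05, 0, 0, 0, 0]
    - [0, 0, 0.14, 0, 0, 0, 0]
    - [0, 0, 0.2, 0, 0, 0, 0]
    - [0, 0, 0.24, 0, 0, 0, 0]
    - [0, 0, 0.25, 0, 0, 0, 0]
    - [0, 0, 0.25, 0, 0, 0, 0]
    - [0, 0, 0.25, 0, 0, 0, 0]

```text
clock: 12.95
position: [0.5795, 0.0695, 0.0685]
tool_rot: [3.142, 0.001, 3.14]
force: [-0.4, -0.5, 0.3]
grip_width: 0.0854
finger_force: 0.0
```

play_rows:
  deltas:
    - [0, 0, 0, 0, 0, 0, 0.2]
    - [0, 0, 0, 0, 0, 0, 0.4]
    - [0, 0, 0, 0, 0, 0, 0.8]
    - [0, 0, 0, 0, 0, 0, 0.8]
    - [0, 0, 0, 0, 0, 0, 0.8]
    - [0, 0, 0, 0, 0, 0, 0.8]
    - [0, 0, 0, 0, 0, 0, 0.8]

```text
clock: 13.65
position: [0.5793, 0.0699, 0.0684]
tool_rot: [3.141, 0.001, 3.141]
force: [-1.2, -0.2, 11.0]
grip_width: 0.0551
finger_force: 40.4
```

play_rows:
  deltas:
    - [0, 0, -0.02, 0, 0, 0, 0.8]
    - [0, 0, -0.04, 0, 0, 0, 0.8]
    - [0, 0, -0.04, 0, 0, 0, 0.8]

```text
clock: 13.95
position: [0.5796, 0.07, 0.0891]
tool_rot: [3.141, 0.002, 3.141]
force: [-0.5, 0.4, -1.0]
grip_width: 0.0551
finger_force: 42.6
```

Run:
```python
from h import *
a=grab_frame('wrist')[150:400,130:430,::-1];b=grab_frame('scene')[130:300,100:360,::-1]
cv2.imwrite('pics/w5.png',np.hstack([cv2.resize(a,(400,333)),cv2.resize(b,(400,333))]))
```

```text
(no output)
```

View pics/w5.png

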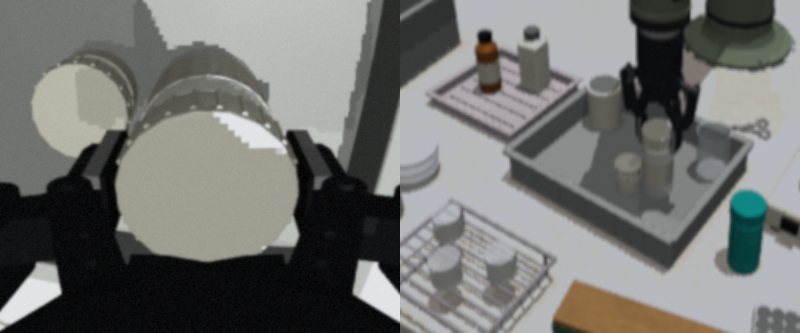

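The jar is held squarely by its lid and upright. Both bottles in the side tray are standing. Carry the jar over.

play_rows:
  deltas:
    - [0, 0, -0.1, 0, 0, 0, 0.8]
    - [0, 0, -0.18, 0, 0, 0, 0.8]
    - [0.01, -0.07, -0.22, 0, 0, 0, 0.8]
    - [0.025, -0.16, -0.22, 0, 0, 0, 0.8]
    - [0.04, -0.25, -0.22, 0, 0, 0, 0.8]
    - [0.055, -0.34, -0.22, 0, 0, 0, 0.8]
    - [0.07, -0.43, -0.22, 0, 0, 0, 0.8]
    - [0.085, -0.52, -0.22, 0, 0, 0, 0.8]
    - [0.095, -0.61, -0.22, 0, 0, 0, 0.8]
    - [0.109, -0.7, -0.22, 0, 0, 0, 0.8]

```text
clock: 15.05
position: [0.5235, -0.2817, 0.1971]
tool_rot: [3.141, -0.0, 3.141]
force: [0.9, -0.2, -0.7]
grip_width: 0.055
finger_force: 43.7
```

play_rows:
  deltas:
    - [0, -0.08, 0, 0, 0, 0, 0.8]
    - [0, -0.08, 0.04, 0, 0, 0, 0.8]
    - [0, -0.08, 0.12, 0, 0, 0, 0.8]
    - [0, -0.08, 0.2, 0, 0, 0, 0.8]
    - [0, -0.08, 0.24, 0, 0, 0, 0.8]
    - [0, -0.08, 0.255, 0, 0, 0, 0.8]
    - [0, -0.08, 0.262, 0, 0, 0, 0.8]
    - [0, -0.08, 0.262, 0, 0, 0, 0.8]

```text
clock: 15.85
position: [0.5245, -0.3201, 0.0674]
tool_rot: [-3.141, 0.001, 3.141]
force: [-0.4, 0.2, -0.9]
grip_width: 0.0548
finger_force: 44.2
```

play_rows:
  deltas:
    - [0, 0, 0.001, 0, 0, 0, 0.7]
    - [0, 0, 0.001, 0, 0, 0, 0.3]
    - [0, 0, 0.001, 0, 0, 0, 0]
    - [0, 0, 0.001, 0, 0, 0, 0]
    - [0, 0, 0.001, 0, 0, 0, 0]
    - [0, 0, -0.06, 0, 0, 0, 0]
    - [0, 0, -0.15, 0, 0, 0, 0]
    - [0, 0, -0.23, 0, 0, 0, 0]
    - [0, 0.05, -0.25, 0, 0, 0, 0]
    - [-0.02, 0.14, -0.25, 0, 0, 0, 0]

```text
clock: 16.85
position: [0.5336, -0.2528, 0.1937]
tool_rot: [-3.139, 0.003, 3.136]
force: [0.3, 0.2, 0.2]
grip_width: 0.0852
finger_force: 0.0
```

play_rows:
  deltas:
    - [-0.03, 0.09, 0, 0, 0, 0, 0]
    - [-0.06, 0.18, 0, 0, 0, 0, 0]
    - [-0.07, 0.27, 0, 0, 0, 0, 0]
    - [-0.08, 0.36, 0, 0, 0, 0, 0]
    - [-0.088, 0.45, 0, 0, 0, 0, 0]
    - [-0.088, 0.522, 0, 0, 0, 0, 0]
    - [-0.088, 0.522, 0, 0, 0, 0, 0]
    - [-0.088, 0.522, 0, 0, 0, 0, 0]

```text
clock: 17.65
position: [0.5782, 0.0115, 0.1914]
tool_rot: [-3.141, -0.0, -3.141]
force: [0.7, -0.1, 0.4]
grip_width: 0.0853
finger_force: 0.0
```

Run:
```python
from h import *
c=cal('wrist');im=grab_frame('wrist')[:,:,::-1];b=grab_frame('scene')[110:290,60:340,::-1]
print(observe()['position'],pix(c,[.5785,.011,.049]))
cv2.imwrite('pics/w6.png',np.hstack([cv2.resize(im,(440,330)),cv2.resize(b,(360,330))]));cv2.imwrite('pics/w6raw.png',im)
g=im.max(2);u,v=pix(c,[.5785,.011,.049]).astype(int)
k=np.zeros(g.shape,'uint8');k[v-45:v+45,u-45:u+45]=(g[v-45:v+45,u-45:u+45]>190)
q=cv2.minEnclosingCircle(max(cv2.findContours(k,0,2)[0],key=cv2.contourArea));print(q,on(c,*q[0],.049,True))
```

```text
[0.57822675 0.00973099 0.19142575] [282.99168994 194.86990685]
((284.0, 192.0), 24.186872482299805) [0.5759 0.0119]
```

View pics/w6.png

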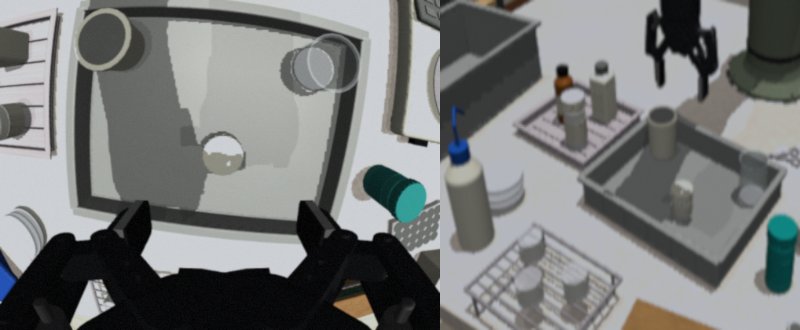

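All three stand in the side tray. The pot is alone at (223,153) in the left panel, where predicted. Descend and grip its lid.

play_rows:
  deltas:
    - [0, 0.002, 0.07, 0, 0, 0, 0]
    - [0, 0.002, 0.16, 0, 0, 0, 0]
    - [0, 0.002, 0.24, 0, 0, 0, 0]
    - [0, 0.002, 0.3, 0, 0, 0, 0]
    - [0, 0.002, 0.325, 0, 0, 0, 0]
    - [0, 0.002, 0.335, 0, 0, 0, 0]
    - [0, 0.002, 0.335, 0, 0, 0, 0]
    - [0, 0.002, 0.335, 0, 0, 0, 0]

```text
clock: 18.55
position: [0.5791, 0.0117, 0.0253]
tool_rot: [3.141, 0.002, 3.141]
force: [0.5, -0.1, 0.3]
grip_width: 0.0855
finger_force: 0.0
```

play_rows:
  deltas:
    - [0, 0, 0, 0, 0, 0, 0.2]
    - [0, 0, 0, 0, 0, 0, 0.4]
    - [0, 0, 0, 0, 0, 0, 0.8]
    - [0, 0, 0, 0, 0, 0, 0.8]
    - [0, 0, 0, 0, 0, 0, 0.8]
    - [0, 0, 0, 0, 0, 0, 0.8]
    - [0, 0, 0, 0, 0, 0, 0.8]
  newtons: 30

```text
clock: 19.25
position: [0.5786, 0.0119, 0.0246]
tool_rot: [3.141, 0.001, 3.141]
force: [-1.9, 0.3, 10.4]
grip_width: 0.0469
finger_force: 29.2
```

play_rows:
  deltas:
    - [0, 0, -0.04, 0, 0, 0, 0.8]
    - [0, 0, -0.13, 0, 0, 0, 0.8]
    - [0, 0, -0.22, 0, 0, 0, 0.8]
    - [0, 0, -0.28, 0, 0, 0, 0.8]
    - [0, 0, -0.3, 0, 0, 0, 0.8]
    - [0, 0, -0.3, 0, 0, 0, 0.8]

```text
clock: 19.85
position: [0.5788, 0.012, 0.1752]
tool_rot: [3.141, 0.002, 3.141]
force: [0.4, -0.2, -1.1]
grip_width: 0.0467
finger_force: 31.2
```

Run:
```python
from h import *
t=cal('top')
a=grab_frame('wrist')[130:400,130:430,::-1];b=grab_frame('top')[180:310,95:225,::-1]
print(observe()['position'])
cv2.imwrite('pics/w7.png',np.hstack([cv2.resize(a,(400,360)),cv2.resize(b,(360,360),interpolation=cv2.INTER_CUBIC)]))
```

```text
[0.57773223 0.01197415 0.17285985]
```

View pics/w7.png

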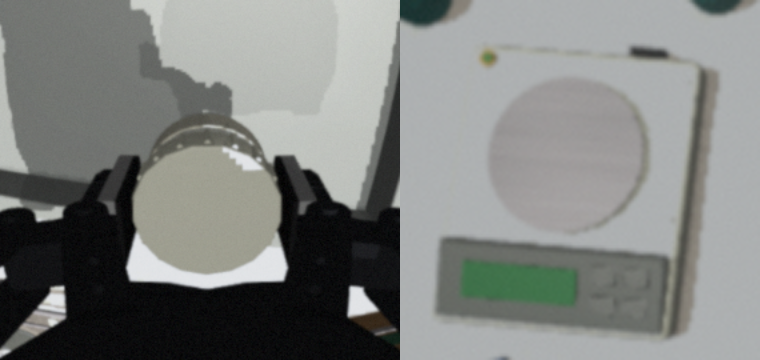

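The pot is held squarely and upright. The pan's centre is at top px (155.3,236), about (0.468,0.3595). Carry it there and stop above.

play_rows:
  deltas:
    - [0.02, 0.06, 0, 0, 0, 0, 0.8]
    - [0.05, 0.14, 0, 0, 0, 0, 0.8]
    - [0.08, 0.22, 0, 0, 0, 0, 0.8]
    - [0.11, 0.31, 0, 0, 0, 0, 0.8]
    - [0.14, 0.4, 0, 0, 0, 0, 0.8]
    - [0.17, 0.5, 0, 0, 0, 0, 0.8]
    - [0.2, 0.6, 0, 0, 0, 0, 0.8]
    - [0.221, 0.68, 0, 0, 0, 0, 0.8]
    - [0.221, 0.695, 0, 0, 0, 0, 0.8]
    - [0.221, 0.695, 0, 0, 0, 0, 0.8]

```text
clock: 20.95
position: [0.4668, 0.3605, 0.172]
tool_rot: [-3.14, -0.002, -3.139]
force: [0.0, 0.4, -0.8]
grip_width: 0.0468
finger_force: 31.3
```

play_rows:
  deltas:
    - [0, 0, 0.02, 0, 0, 0, 0.8]
    - [0, 0, 0.06, 0, 0, 0, 0.8]
    - [0, 0, 0.1, 0, 0, 0, 0.8]
    - [0, 0, 0.12, 0, 0, 0, 0.8]
    - [0, 0, 0.12, 0, 0, 0, 0.8]

```text
clock: 21.45
position: [0.4678, 0.3577, 0.1122]
tool_rot: [-3.139, -0.002, 3.139]
force: [-0.3, -0.4, -0.5]
grip_width: 0.0466
finger_force: 31.3
```

Run:
```python
from h import *
c=cal('wrist');im=grab_frame('wrist')[:,:,::-1];s=observe();print(s['position'],s['tool_rot'])
for a in range(0,360,6):
    p=pix(c,[.468+.065*np.cos(np.radians(a)),.3595+.065*np.sin(np.radians(a)),.062]);cv2.circle(im:=np.ascontiguousarray(im),tuple(int(x) for x in p),1,(0,0,255),-1)
cv2.imwrite('pics/w8.png',cv2.resize(im[100:400,120:480],None,fx=2,fy=2))
```

```text
[0.46823105 0.3582885  0.1133494 ] [-3.14046263e+00 -7.97153679e-04  3.13951760e+00]
```

View pics/w8.png

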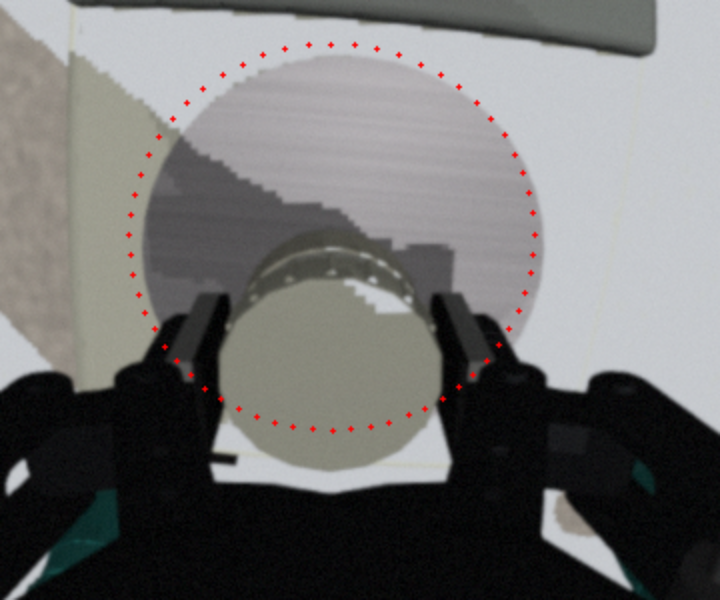

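The pan sits about 3 mm further out (+x, +y) than the drawn ring. I shift a little and set the pot down.

play_rows:
  deltas:
    - [-0.005, 0.006, 0.02, 0, 0, 0, 0.8]
    - [-0.005, 0.006, 0.04, 0, 0, 0, 0.8]
    - [-0.005, 0.006, 0.052, 0, 0, 0, 0.8]
    - [-0.005, 0.006, 0.058, 0, 0, 0, 0.8]
    - [-0.005, 0.006, 0.061, 0, 0, 0, 0.8]
    - [-0.005, 0.006, 0.062, 0, 0, 0, 0.8]
    - [-0.005, 0.006, 0.062, 0, 0, 0, 0.8]

```text
clock: 22.2
position: [0.4706, 0.3625, 0.0831]
tool_rot: [3.141, 0.0, 3.141]
force: [1.0, -0.1, 0.3]
grip_width: 0.047
finger_force: 31.3
```

play_rows:
  deltas:
    - [0, 0, 0.003, 0, 0, 0, 0.8]
    - [0, 0, 0.003, 0, 0, 0, 0.7]
    - [0, 0, 0.003, 0, 0, 0, 0.3]
    - [0, 0, 0.003, 0, 0, 0, 0]
    - [0, 0, 0.003, 0, 0, 0, 0]
    - [0, 0, 0.003, 0, 0, 0, 0]
    - [0, 0, -0.06, 0, 0, 0, 0]
    - [0, 0, -0.15, 0, 0, 0, 0]
    - [0, 0, -0.24, 0, 0, 0, 0]
    - [0, -0.05, -0.25, 0, 0, 0, 0]

```text
clock: 23.2
position: [0.4716, 0.341, 0.2127]
tool_rot: [3.136, 0.005, -3.139]
force: [1.4, 0.2, -0.7]
grip_width: 0.085
finger_force: 0.0
```

Run:
```python
from h import *
im=np.ascontiguousarray(grab_frame('top')[180:310,95:225,::-1]);b=grab_frame('scene')[180:280,310:460,::-1]
print(observe()['position'],observe()['force'])
cv2.imwrite('pics/t9.png',np.hstack([cv2.resize(im,(330,330)),cv2.resize(b,(470,330))]))
```

```text
[0.47151648 0.33517605 0.20969104] [ 0.00653042  0.00925949 -0.78210061]
```

View pics/t9.png

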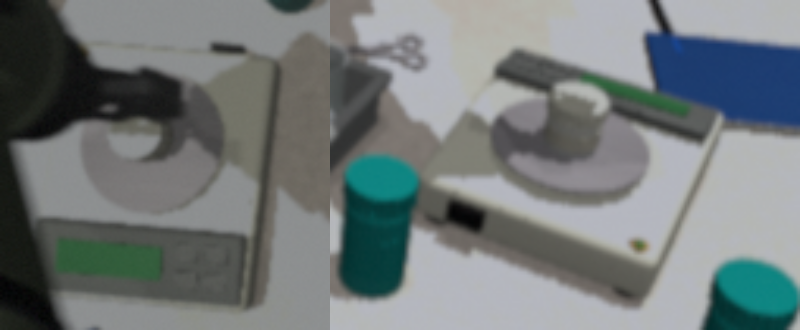

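The pot stands upright at the middle of the pan. Now I return the jar to where it stood.

play_rows:
  deltas:
    - [-0.01, -0.08, 0, 0, 0, 0, 0]
    - [-0.02, -0.17, 0, 0, 0, 0, 0]
    - [-0.03, -0.26, 0, 0, 0, 0, 0]
    - [-0.04, -0.35, 0, 0, 0, 0, 0]
    - [-0.05, -0.44, 0, 0, 0, 0, 0]
    - [-0.06, -0.53, 0, 0, 0, 0, 0]
    - [-0.07, -0.62, 0, 0, 0, 0, 0]
    - [-0.08, -0.71, 0, 0, 0, 0, 0]
    - [-0.09, -0.8, 0, 0, 0, 0, 0]
    - [-0.1, -0.89, 0, 0, 0, 0, 0]

```text
clock: 24.3
position: [0.52, -0.1092, 0.2075]
tool_rot: [3.142, -0.0, 3.141]
force: [0.2, 0.8, -0.4]
grip_width: 0.0856
finger_force: 0.0
```

play_rows:
  deltas:
    - [-0.009, -0.09, 0, 0, 0, 0, 0]
    - [-0.009, -0.18, 0, 0, 0, 0, 0]
    - [-0.009, -0.27, 0, 0, 0, 0, 0]
    - [-0.009, -0.36, 0, 0, 0, 0, 0]
    - [-0.009, -0.42, 0, 0, 0, 0, 0]
    - [-0.009, -0.424, 0, 0, 0, 0, 0]
    - [-0.009, -0.424, 0, 0, 0, 0, 0]
    - [-0.009, -0.424, 0, 0, 0, 0, 0]
    - [-0.009, -0.424, 0, 0, 0, 0, 0]

```text
clock: 25.2
position: [0.5249, -0.3182, 0.2078]
tool_rot: [3.141, -0.0, -3.141]
force: [0.3, -0.3, -0.3]
grip_width: 0.085
finger_force: 0.0
```

play_rows:
  deltas:
    - [0, -0.002, 0.07, 0, 0, 0, 0]
    - [0, -0.002, 0.16, 0, 0, 0, 0]
    - [0, -0.002, 0.23, 0, 0, 0, 0]
    - [0, -0.002, 0.27, 0, 0, 0, 0]
    - [0, -0.002, 0.28, 0, 0, 0, 0]
    - [0, -0.002, 0.28, 0, 0, 0, 0]
    - [0, -0.002, 0.28, 0, 0, 0, 0]
  newtons: 40

```text
clock: 25.9
position: [0.5252, -0.3206, 0.0692]
tool_rot: [-3.141, 0.001, 3.141]
force: [0.2, 0.2, 0.0]
grip_width: 0.0859
finger_force: 0.0
```

play_rows:
  deltas:
    - [0, 0, 0, 0, 0, 0, 0.2]
    - [0, 0, 0, 0, 0, 0, 0.4]
    - [0, 0, 0, 0, 0, 0, 0.8]
    - [0, 0, 0, 0, 0, 0, 0.8]
    - [0, 0, 0, 0, 0, 0, 0.8]
    - [0, 0, 0, 0, 0, 0, 0.8]
    - [0, 0, 0, 0, 0, 0, 0.8]

```text
clock: 26.6
position: [0.5252, -0.3207, 0.069]
tool_rot: [-3.141, 0.002, 3.141]
force: [-1.3, 2.5, 10.0]
grip_width: 0.0547
finger_force: 40.4
```

play_rows:
  deltas:
    - [0, 0, -0.05, 0, 0, 0, 0.8]
    - [0, 0, -0.14, 0, 0, 0, 0.8]
    - [0, 0, -0.23, 0, 0, 0, 0.8]
    - [-0.01, 0.05, -0.25, 0, 0, 0, 0.8]
    - [-0.03, 0.14, -0.25, 0, 0, 0, 0.8]
    - [-0.05, 0.23, -0.25, 0, 0, 0, 0.8]
    - [-0.07, 0.32, -0.25, 0, 0, 0, 0.8]
    - [-0.08, 0.41, -0.25, 0, 0, 0, 0.8]
    - [-0.09, 0.5, -0.25, 0, 0, 0, 0.8]
    - [-0.1, 0.59, -0.25, 0, 0, 0, 0.8]

```text
clock: 27.6
position: [0.5747, -0.0238, 0.1933]
tool_rot: [3.142, 0.001, 3.141]
force: [0.7, -0.7, -1.9]
grip_width: 0.0549
finger_force: 43.2
```

play_rows:
  deltas:
    - [-0.01, 0.09, 0, 0, 0, 0, 0.8]
    - [-0.01, 0.17, 0, 0, 0, 0, 0.8]
    - [-0.01, 0.191, 0, 0, 0, 0, 0.8]
    - [-0.01, 0.191, 0.06, 0, 0, 0, 0.8]
    - [-0.01, 0.191, 0.13, 0, 0, 0, 0.8]
    - [-0.01, 0.191, 0.19, 0, 0, 0, 0.8]
    - [-0.01, 0.191, 0.22, 0, 0, 0, 0.8]
    - [-0.01, 0.191, 0.235, 0, 0, 0, 0.8]
    - [-0.01, 0.191, 0.235, 0, 0, 0, 0.8]
    - [-0.01, 0.191, 0.235, 0, 0, 0, 0.8]

```text
clock: 28.6
position: [0.5805, 0.0698, 0.0765]
tool_rot: [3.141, 0.001, 3.141]
force: [0.1, 1.0, -1.5]
grip_width: 0.0551
finger_force: 43.2
```

Lower the last 6 mm, release and rise.

play_rows:
  deltas:
    - [0.001, 0, 0.006, 0, 0, 0, 0.8]
    - [0.001, 0, 0.011, 0, 0, 0, 0.8]
    - [0.001, 0, 0.012, 0, 0, 0, 0.8]
    - [0.001, 0, 0.012, 0, 0, 0, 0.8]

```text
clock: 29.0
position: [0.5798, 0.07, 0.07]
tool_rot: [3.141, 0.001, 3.141]
force: [-0.8, -0.7, 6.7]
grip_width: 0.0552
finger_force: 43.8
```

play_rows:
  deltas:
    - [0, 0, 0, 0, 0, 0, 0.7]
    - [0, 0, 0, 0, 0, 0, 0.3]
    - [0, 0, 0, 0, 0, 0, 0]
    - [0, 0, 0, 0, 0, 0, 0]
    - [0, 0, 0, 0, 0, 0, 0]
    - [0, 0, -0.06, 0, 0, 0, 0]
    - [0, 0, -0.15, 0, 0, 0, 0]
    - [0, 0, -0.24, 0, 0, 0, 0]
    - [0, -0.05, -0.26, 0, 0, 0, 0]
    - [0.02, -0.14, -0.26, 0, 0, 0, 0]

```text
clock: 30.0
position: [0.5709, 0.0021, 0.2014]
tool_rot: [3.14, 0.004, -3.137]
force: [0.9, -1.5, -1.0]
grip_width: 0.0854
finger_force: 0.0
```

play_rows:
  deltas:
    - [0.03, -0.09, 0, 0, 0, 0, 0]
    - [0.06, -0.18, 0, 0, 0, 0, 0]
    - [0.09, -0.27, 0, 0, 0, 0, 0]
    - [0.12, -0.36, 0, 0, 0, 0, 0]
    - [0.15, -0.45, 0, 0, 0, 0, 0]
    - [0.18, -0.54, 0, 0, 0, 0, 0]
    - [0.2, -0.63, 0, 0, 0, 0, 0]
    - [0.212, -0.72, 0, 0, 0, 0, 0]
    - [0.212, -0.8, 0, 0, 0, 0, 0]
    - [0.212, -0.8, 0, 0, 0, 0, 0]

```text
clock: 31.0
position: [0.461, -0.4054, 0.1993]
tool_rot: [-3.139, -0.001, 3.135]
force: [0.5, 1.2, -0.4]
grip_width: 0.0854
finger_force: 0.0
```

play_rows:
  deltas:
    - [0, 0, 0.04, 0, 0, 0, 0]
    - [0, 0, 0.12, 0, 0, 0, 0]
    - [0, 0, 0.2, 0, 0, 0, 0]
    - [0, 0, 0.26, 0, 0, 0, 0]
    - [0, 0, 0.28, 0, 0, 0, 0]
    - [0, 0, 0.29, 0, 0, 0, 0]
    - [0, 0, 0.29, 0, 0, 0, 0]
    - [0, 0, 0.29, 0, 0, 0, 0]

```text
clock: 31.8
position: [0.4636, -0.4005, 0.0558]
tool_rot: [-3.14, 0.002, 3.141]
force: [0.1, 0.6, 0.6]
grip_width: 0.0855
finger_force: 0.0
```

play_rows:
  deltas:
    - [0, 0, 0.004, 0, 0, 0, 0]
    - [0, 0, 0.004, 0, 0, 0, 0.2]
    - [0, 0, 0.004, 0, 0, 0, 0.4]
    - [0, 0, 0.004, 0, 0, 0, 0.8]
    - [0, 0, 0.004, 0, 0, 0, 0.8]
    - [0, 0, 0.004, 0, 0, 0, 0.8]
    - [0, 0, 0.004, 0, 0, 0, 0.8]
    - [0, 0, 0.004, 0, 0, 0, 0.8]

```text
clock: 32.6
position: [0.4631, -0.4003, 0.0528]
tool_rot: [-3.141, 0.0, 3.141]
force: [-1.1, -0.4, 5.0]
grip_width: 0.0464
finger_force: 40.5
```

play_rows:
  deltas:
    - [0, 0, -0.05, 0, 0, 0, 0.8]
    - [0, 0, -0.14, 0, 0, 0, 0.8]
    - [0, 0, -0.23, 0, 0, 0, 0.8]
    - [-0.02, 0.06, -0.26, 0, 0, 0, 0.8]
    - [-0.05, 0.14, -0.26, 0, 0, 0, 0.8]
    - [-0.08, 0.23, -0.26, 0, 0, 0, 0.8]
    - [-0.11, 0.32, -0.26, 0, 0, 0, 0.8]
    - [-0.14, 0.41, -0.26, 0, 0, 0, 0.8]
    - [-0.17, 0.5, -0.26, 0, 0, 0, 0.8]
    - [-0.2, 0.59, -0.26, 0, 0, 0, 0.8]

```text
clock: 33.6
position: [0.5633, -0.1031, 0.1824]
tool_rot: [3.142, -0.0, 3.141]
force: [2.4, -1.2, -1.9]
grip_width: 0.0465
finger_force: 42.3
```

play_rows:
  deltas:
    - [-0.02, 0.08, 0, 0, 0, 0, 0.8]
    - [-0.029, 0.117, 0, 0, 0, 0, 0.8]
    - [-0.029, 0.117, 0, 0, 0, 0, 0.8]
    - [-0.029, 0.117, 0.05, 0, 0, 0, 0.8]
    - [-0.029, 0.117, 0.13, 0, 0, 0, 0.8]
    - [-0.029, 0.117, 0.2, 0, 0, 0, 0.8]
    - [-0.029, 0.117, 0.23, 0, 0, 0, 0.8]
    - [-0.029, 0.117, 0.245, 0, 0, 0, 0.8]
    - [-0.029, 0.117, 0.245, 0, 0, 0, 0.8]
    - [-0.029, 0.117, 0.245, 0, 0, 0, 0.8]

```text
clock: 34.6
position: [0.5785, -0.0469, 0.0612]
tool_rot: [-3.142, 0.002, 3.141]
force: [0.1, 0.6, -2.0]
grip_width: 0.0469
finger_force: 42.2
```

play_rows:
  deltas:
    - [0.001, 0, 0.008, 0, 0, 0, 0.8]
    - [0.001, 0, 0.014, 0, 0, 0, 0.8]
    - [0.001, 0, 0.014, 0, 0, 0, 0.8]
    - [0.001, 0, 0.014, 0, 0, 0, 0.8]

```text
clock: 35.0
position: [0.5777, -0.0469, 0.0535]
tool_rot: [-3.141, 0.001, 3.141]
force: [0.0, -1.9, 4.8]
grip_width: 0.0467
finger_force: 42.5
```

play_rows:
  deltas:
    - [0, 0, 0, 0, 0, 0, 0.7]
    - [0, 0, 0, 0, 0, 0, 0.3]
    - [0, 0, 0, 0, 0, 0, 0]
    - [0, 0, 0, 0, 0, 0, 0]
    - [0, 0, 0, 0, 0, 0, 0]
    - [0, 0, -0.06, 0, 0, 0, 0]
    - [0, 0, -0.15, 0, 0, 0, 0]
    - [0, 0, -0.24, 0, 0, 0, 0]
    - [0.03, -0.05, -0.28, 0, 0, 0, 0]
    - [0.08, -0.13, -0.28, 0, 0, 0, 0]

```text
clock: 36.0
position: [0.5391, -0.1103, 0.1956]
tool_rot: [3.141, 0.005, -3.138]
force: [0.3, -2.0, -1.3]
grip_width: 0.0851
finger_force: 0.0
```

play_rows:
  deltas:
    - [0.05, -0.08, 0, 0, 0, 0, 0]
    - [0.1, -0.16, 0, 0, 0, 0, 0]
    - [0.15, -0.24, 0, 0, 0, 0, 0]
    - [0.2, -0.32, 0, 0, 0, 0, 0]
    - [0.256, -0.417, 0, 0, 0, 0, 0]
    - [0.256, -0.417, 0, 0, 0, 0, 0]
    - [0.256, -0.417, 0.06, 0, 0, 0, 0]
    - [0.256, -0.417, 0.14, 0, 0, 0, 0]
    - [0.256, -0.417, 0.17, 0, 0, 0, 0]
    - [0.256, -0.417, 0.17, 0, 0, 0, 0]

```text
clock: 37.0
position: [0.4082, -0.3191, 0.1061]
tool_rot: [3.14, -0.003, 3.141]
force: [1.1, 0.4, 0.1]
grip_width: 0.0855
finger_force: 0.0
```

play_rows:
  deltas:
    - [0, 0, 0.06, 0, 0, 0, 0]
    - [0, 0, 0.1, 0, 0, 0, 0]
    - [0, 0, 0.111, 0, 0, 0, 0]
    - [0, 0, 0.111, 0, 0, 0, 0.2]
    - [0, 0, 0.111, 0, 0, 0, 0.4]
    - [0, 0, 0.111, 0, 0, 0, 0.8]
    - [0, 0, 0.111, 0, 0, 0, 0.8]
    - [0, 0, 0.111, 0, 0, 0, 0.8]
    - [0, 0, 0.111, 0, 0, 0, 0.8]
    - [0, 0, 0.111, 0, 0, 0, 0.8]

```text
clock: 38.0
position: [0.4096, -0.3204, 0.0537]
tool_rot: [-3.141, 0.002, 3.141]
force: [-0.2, 1.8, 7.8]
grip_width: 0.0494
finger_force: 40.7
```

play_rows:
  deltas:
    - [0, 0, -0.05, 0, 0, 0, 0.8]
    - [0, 0, -0.14, 0, 0, 0, 0.8]
    - [0, 0, -0.23, 0, 0, 0, 0.8]
    - [-0.02, 0.06, -0.27, 0, 0, 0, 0.8]
    - [-0.05, 0.14, -0.27, 0, 0, 0, 0.8]
    - [-0.08, 0.23, -0.27, 0, 0, 0, 0.8]
    - [-0.11, 0.32, -0.27, 0, 0, 0, 0.8]
    - [-0.14, 0.41, -0.27, 0, 0, 0, 0.8]
    - [-0.17, 0.5, -0.27, 0, 0, 0, 0.8]
    - [-0.2, 0.59, -0.27, 0, 0, 0, 0.8]

```text
clock: 39.0
position: [0.5096, -0.0231, 0.1885]
tool_rot: [3.141, 0.001, 3.141]
force: [0.6, -0.7, -1.0]
grip_width: 0.0497
finger_force: 42.6
```

play_rows:
  deltas:
    - [-0.02, 0.06, 0, 0, 0, 0, 0.8]
    - [-0.02, 0.079, 0, 0, 0, 0, 0.8]
    - [-0.02, 0.079, 0, 0, 0, 0, 0.8]
    - [-0.02, 0.079, 0.05, 0, 0, 0, 0.8]
    - [-0.02, 0.079, 0.13, 0, 0, 0, 0.8]
    - [-0.02, 0.079, 0.2, 0, 0, 0, 0.8]
    - [-0.02, 0.079, 0.24, 0, 0, 0, 0.8]
    - [-0.02, 0.079, 0.255, 0, 0, 0, 0.8]
    - [-0.02, 0.079, 0.255, 0, 0, 0, 0.8]
    - [-0.02, 0.079, 0.255, 0, 0, 0, 0.8]

```text
clock: 40.0
position: [0.5198, 0.0138, 0.061]
tool_rot: [-3.142, 0.001, 3.14]
force: [0.3, 0.2, -2.0]
grip_width: 0.0497
finger_force: 42.5
```

play_rows:
  deltas:
    - [0, 0, 0.008, 0, 0, 0, 0.8]
    - [0, 0, 0.013, 0, 0, 0, 0.8]
    - [0, 0, 0.013, 0, 0, 0, 0.8]
    - [0, 0, 0.013, 0, 0, 0, 0.8]

```text
clock: 40.4
position: [0.52, 0.0145, 0.0543]
tool_rot: [3.141, 0.002, 3.141]
force: [-1.4, -0.4, 12.4]
grip_width: 0.0495
finger_force: 44.3
```

play_rows:
  deltas:
    - [0, 0, 0, 0, 0, 0, 0.7]
    - [0, 0, 0, 0, 0, 0, 0.3]
    - [0, 0, 0, 0, 0, 0, 0]
    - [0, 0, 0, 0, 0, 0, 0]
    - [0, 0, 0, 0, 0, 0, 0]
    - [0, 0, -0.06, 0, 0, 0, 0]
    - [0, 0, -0.15, 0, 0, 0, 0]
    - [0, 0, -0.24, 0, 0, 0, 0]
    - [0, -0.05, -0.3, 0, 0, 0, 0]
    - [0, -0.14, -0.3, 0, 0, 0, 0]

```text
clock: 41.4
position: [0.5212, -0.0539, 0.2072]
tool_rot: [3.14, 0.006, -3.137]
force: [2.2, -0.9, -0.1]
grip_width: 0.0852
finger_force: 0.0
```

play_rows:
  deltas:
    - [0, -0.09, 0, 0, 0, 0, 0]
    - [0.03, -0.18, 0, 0, 0, 0, 0]
    - [0.06, -0.27, 0, 0, 0, 0, 0]
    - [0.08, -0.36, 0, 0, 0, 0, 0]
    - [0.1, -0.45, 0, 0, 0, 0, 0]
    - [0.1, -0.54, 0, 0, 0, 0, 0]
    - [0.1, -0.63, 0, 0, 0, 0, 0]
    - [0.1, -0.68, 0, 0, 0, 0, 0]
    - [0.1, -0.68, 0, 0, 0, 0, 0]
    - [0.1, -0.68, 0, 0, 0, 0, 0]

```text
clock: 42.4
position: [0.4686, -0.3955, 0.2029]
tool_rot: [3.141, -0.001, 3.14]
force: [0.9, 0.6, 0.2]
grip_width: 0.0854
finger_force: 0.0
```

Run:
```python
from h import *
im=np.ascontiguousarray(grab_frame('top')[:,:,::-1]);cv2.imwrite('pics/t10raw.png',im)
a=cv2.imread('pics/top0.png')[150:280,225:400]
cv2.imwrite('pics/t10.png',np.vstack([np.hstack([cv2.resize(a,(400,297)),cv2.resize(im[150:280,225:400],(400,297))]),np.hstack([cv2.resize(im[180:300,95:225],(400,300)),cv2.resize(grab_frame('scene')[120:280,120:470,::-1],(400,300))])]))
print(observe()['position'])
```

```text
[ 0.46924481 -0.3944724   0.20326582]
```

View pics/t10.png

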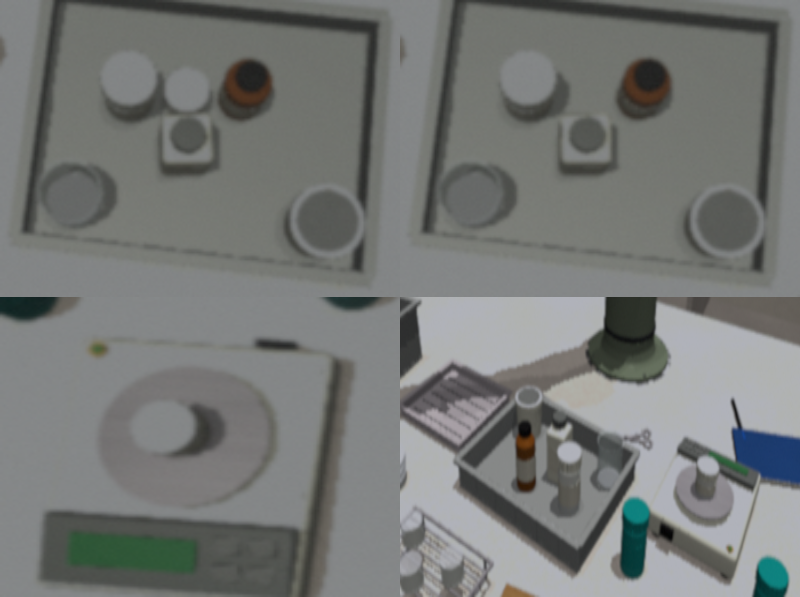

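Before (upper left) and after (upper right) the spots match to about 1 px. I check how well the pot is centred from the lid at panel (165,427) and the pan at (186,436).

Run:
```python
from h import *
t=cal('top')
print('pot',on(t,95+165*.325,180+130*.4,.106),'pan',on(t,95+186*.325,180+139*.4,.062))
```

```text
pot [0.471 0.36 ] pan [0.4686 0.3591]
```

Within 3 mm of the pan's centre, so I hand the job in.

```bash
python3 -c "
from workcell import *
print(job_done())"
```

```text
the job is handed in; nothing more can be done
None
```

The job is handed in: the pot stands upright within about 3 mm of the balance pan's centre, all three containers are back upright within about 2 mm of their original spots, and the tub and beaker were not touched (about 42 s of the 141 s allowed).

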